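# Unlock, wind and re-lock an indexed elevating stage

### The job

Set the small elevating stage to the height marked for the next job: pull up the spring collar on its crank and turn it until it stays parked, then wind the crank by its handle until the top of the rest plate is level with the tip of the setting pointer. Then turn the collar back so that its pin drops fully into a slot of the index plate and the crank is locked there, with the rest still level with the pointer. Keep the die block on the rest, and leave everything round the stage where it is.

Things in the scene. Friction and masses are not known exactly. Their poses are not given: they have to be found in the camera images.
- stage: Bolted-down hand-cranked screw jack of aluminium and steel, 181 mm tall; place and heading vary. Origin on the vertical screw axis at table level, z up. In its frame the base plate (12 mm thick) spans x -132..60, y -56..72 mm; the rest plate reaches out to -x below the crank; the rule with the setting pointer stands at x -95, y +60 mm, 102 mm tall.
- index_plate (a point): Centre of the upper face (z = 117 mm, on the screw axis) of the fixed index plate: a steel disc 109 mm across with eight open slots 10.4 mm wide in its rim, 45 degrees apart, one on the stage's +x axis. Over it turns a flat two-armed crank, upper face z = 129 mm: spring collar on one arm, black handle on the other, each 45 mm from the axis; hub top z = 138 mm.
- crank (a joint): Crank angle, rad: 0 at the start, collar in the slot on the stage's +x axis, handle across from it; grows CLOCKWISE seen from above (world bearing of the collar = stage yaw minus this). Clockwise raises the rest 16 mm a turn, 2 mm a slot. Travel 0 to 16. Stays where it is left (friction 0.08 N m); with the pin in a slot it has only about 0.04 rad of play each way.
- lock_lift (a joint): Lift of the collar and its pin, m: 0 with the pin fully down in a slot, 0.016 at most. A spring pulls down with 4.4 N at 0, 8 N at the top. About 0.009 when the pin rests on the index plate between slots, about 0.010 when parked. The pin enters a slot if within about 3 mm (0.06 rad of crank) of its middle; else turning the crank a little to the slot lets it snap in.
- lock_turn (a joint): Turn of the collar on its arm, rad, COUNTER-CLOCKWISE from above: 0 locked, 1.38 at the stop. At 0 two teeth sit in deep slots and block turning; lifted over 0.0125 m it turns freely; at 1.16 to 1.38 the teeth drop 2 mm into shallow notches and it stays parked, pin clear of the plate. To return: lift out of the notches (over 0.0125 m), turn back to 0, let it drop.
- collar_top (a point): Middle of the collar's upper face: a plain knurled steel cylinder, 27 mm across and 28 mm tall (upper face at z = 170.5 mm when locked), upright on its crank arm, with a low rib 21 x 4.5 x 2.5 mm across its top. It can be gripped at any yaw.
- cam_sleeve (a point): Foot of the toothed steel sleeve (27 mm across, 12.5 mm tall) under the collar, on the collar's axis at the crank's upper face, z = 129 mm.
- handle_top (a point): Middle of the top of the crank handle: a black upright grip 19 mm across at mid-height (17 mm at the ends) and 50 mm tall, top at z = 181 mm, that spins freely on its stem, so it can be held at a fixed yaw while the crank goes round.
- rest_edge (a point): Point on the upper edge of the rest plate (80 mm wide, 64 mm deep, 7 mm thick) next to the pointer; its height is that of the plate's upper face, z = 42 mm at the start.
- pointer_tip (a point): Tip of the thin steel setting pointer clamped on the rule, 4 mm off the edge of the rest plate; 15 to 33 mm above the rest at the start. It marks the height wanted for the upper face of the rest plate.
- die_block: Steel block 24 x 32 x 18 mm that lies loose on the rest plate; origin in the middle of its underside.
- oil_bottle: Loose plastic oil bottle, 40 mm across and 131 mm tall, beside the stage, about 100 mm from the screw axis; origin in the middle of its underside.
- terminal_bin: Loose clear bin of terminals, 122 x 157 x 72 mm, left of the stage and in front of the press; origin in the middle of its underside.
- housing_1: Loose white connector housing, 20 x 28 x 14 mm, lying beside the stage.
- housing_2: Loose white connector housing, 18 x 40 x 14 mm, lying beside the stage.
- housing_3: Loose white connector housing, 24 x 22 x 16 mm, lying beside the stage.
- bolt_1: Loose bolt standing on its head beside the stage, 16 mm across and 34 mm tall.
- press_corner (a point): Nearest lower corner of the head of the tall crimping press (fixed, solid), behind and left of the stage. From here the head runs 300 mm to the left (+y), back, and up to z = 0.66 m; below it are the tooling and a guard that reaches forward to x = 0.478 at y -0.06..0, z 0.22..0.28 m. Its card hangs at y 0.03..0.13. Coming from the left, pass in front with the arm drawn in.

How it is judged:
By the outcome, as a careful person would: the job done as asked, in the order asked, and still so for the second after the job is handed in, with the robot touching nothing.
It also fails if it takes over 67 s, if anything falls off the work surface, if the arm or the gripper's body presses on something with over 40 N, if the wrist force passes 120 N, or if a joint passes its speed limit or range.

### The arm

A 7-joint arm with a two-finger parallel gripper is mounted at the origin on a cart in front of the work surface, level with it; the furniture and walls round the work are solid. World frame = base frame: x ahead of the robot, y to its left, z up, the work surface at z = 0. Lengths are in mm, angles in rad, forces in N, time in s.
With the tool pointing down it reaches from about 425 to 800 mm from the base axis. Payload 8.3 kg.
Tool frame: the origin (TCP) lies at the very end of the fingers, on their centre line; the grasp point (between the pads) lies 19 mm behind it; z points along the fingers, y is the line along which they close (so a half turn about z gives the same grasp; the last joint's range is limited). The gripper opens to 85 mm and grips with 20 to 120 N. Pads are 22 mm wide; open, the fingers measure 114 mm over their backs; the gripper's body (76 mm by 85 mm) begins 54 mm behind the grasp point. The pads swing forward as they close: fully open they stand 13 mm farther back than shut.
Start: joints at [-1.183, 0.383, 0.016, 1.37, -0.006, 1.388, -0.046], TCP at [272.252, 562.567, 231.279] pointing down, gripper open.
Joint ranges: [-2.95, 2.95], [-0.25, 2.06], [-1.52, 1.56], [0.18, 2.33], [-1.44, 4.58], [0.02, 2.06], [-3.01, 3.01]. Speed limits (rad/s): [2.39, 2.39, 3.01, 3.01, 3.14, 3.14, 3.14].

### API

Orientations are given as a rotation vector (axis times angle).
In Python, from bench import ctrl gives the robot as it stands.
- The arm moves only by the tool play_rows, never from a script. Its argument "motion" is text: rows parted by semicolons, each of 5 numbers parted by spaces: the opening, from 0 (shut) to 1 (fully open), then the shift along the world's x, y, z in cm, then the turn about the world's z in degrees. A call has 1 to 10 rows; each row is the pose to reach, as a shift and turn from the pose commanded when the call began; what a row does not reach only later rows make up. A row lasts 1/10 s, in which the tool goes at most 50 mm and 8.59 degrees, less where a joint would pass 70% of its speed; a pose out of reach is approached as far as the arm can. A call with a gripper value outside its range is refused whole. The fingers move at their own pace and stop on an object; "squeeze" is the grip in N (left out, the last holds). Time passes only in rows, so rows that repeat a pose let the fingers close. It gives the time, the measured TCP pose, the force, the opening and the grip force at its end, in the units of the state.
- ctrl.get_state(): the state, without advancing time (a new reading comes with each control period).
- ctrl.camera(name): name is "scene" or "top" or "wrist"; returns the picture (384x512x3 uint8, blue, green, red); there is no depth.
- ctrl.get_calibration(name): a dict with "fx", "fy", "cx", "cy" (pixels), "k1" (the pictures are not rectified: a ray, as slopes to the right and down, at radius r is drawn at 1 + k1 r^2 times it, then the intrinsics apply), "R" (3x3) and "t" (3): a world point X has camera coordinates R X + t. Camera axes: x right, y down, z forward; pixel columns grow to the right and rows downward; lengths in mm; the calibration is good to about 2 mm. A picture is of the moment at which its call begins: read the wrist's pose just before it. get_calibration takes no time and is no camera call; for the wrist camera it gives the pose at the moment of the call.
- ctrl.sign_off(): hands the job in; it is judged then, once.
The state is a dict: "time": time; "joint_positions": joint angles; "dq": joint speeds; "joint_torque": joint torques, N m; "tool_pos": TCP position; "orientation": TCP orientation; "ft_force": force on the tool from outside, world axes, zero at the start; "wrist_torque": the same for the moment, N m; "width": finger opening in mm; "grasp_force": force on a finger pad.
Only numpy, scipy, OpenCV 4.12 (cv2) and the standard library are available. Lean on these libraries where they do the work, as an engineer would, in place of code of your own. Each camera call takes 0.05 s, during which the arm holds its last target. There are 200 camera calls.

## Working session

There is one attempt and no reset: what is moved stays moved. The work goes in short steps, Python scripts to look and compute and a tool call to move; the robot and the scene stay as the last step left them, time stands still between calls to the robot, and variables do not carry over. Pictures are saved under pics/ and viewed, at most 10 in all, crops included, and the job is handed in when it is done.

Besides the shell and the picture viewer there is one more tool, called in YAML: its name, and indented under it one key for each argument. play_rows: Moves the arm, as the interface text tells. Its arguments: {"type":"object","properties":{"motion":{"type":"string"},"squeeze":{"type":"number"}},"required":["motion"]}

```bash
ls; mkdir -p pics; python3 - <<'E'
from bench import ctrl
import cv2,numpy as np
s=ctrl.get_state();print(s)
for n in("scene","top"):
    im=ctrl.camera(n);cv2.imwrite(f"pics/{n}0.png",im)
    c=ctrl.get_calibration(n);print(n,{k:np.round(v,4).tolist() for k,v in c.items()})
a=cv2.imread("pics/scene0.png");b=cv2.imread("pics/top0.png")
E
```

```text
pics
{'time': 0.0, 'joint_positions': array([-1.18290283,  0.38427952,  0.01639569,  1.37119993, -0.00628795,
        1.38818789, -0.04652102]), 'dq': array([ 5.40751681e-04,  9.12280218e-05, -1.01385015e-03,  1.34302685e-03,
       -8.22708290e-04, -4.16371109e-04,  1.11057738e-03]), 'joint_torque': array([ 2.42590068e-04, -6.27583337e+01,  8.44983626e-01, -3.71839428e+01,
        1.67997787e-02,  1.39452019e-02, -9.98304799e-07]), 'tool_pos': array([272.05781818, 562.10427745, 230.23253379]), 'orientation': array([-0.70199828, -3.06175042,  0.00311917]), 'ft_force': array([0.09342633, 0.37583404, 0.0955542 ]), 'wrist_torque': array([ 0.00085967, -0.03919444,  0.04067701]), 'grasp_force': 0.0, 'width': 85.2040000508471}
scene {'fx': 367.3318, 'fy': 367.3318, 'cx': 252.6864, 'cy': 192.4016, 'k1': -0.0754, 'R': [[0.6777, -0.7353, -0.0088], [-0.4526, -0.4076, -0.7931], [0.5796, 0.5414, -0.6091]], 't': [-620.2777, 313.9873, 827.3472]}
top {'fx': 349.6149, 'fy': 349.6149, 'cx': 260.6118, 'cy': 192.1568, 'k1': -0.019, 'R': [[0.0178, -0.9998, -0.0004], [-0.9832, -0.0175, -0.1816], [0.1816, 0.0037, -0.9834]], 't': [-293.7342, 599.9928, 1001.1495]}
```

View pics/scene0.png

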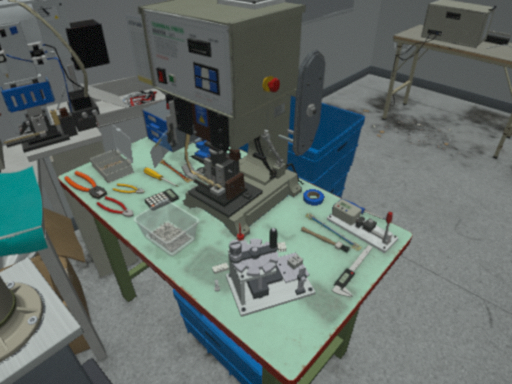

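View pics/top0.png

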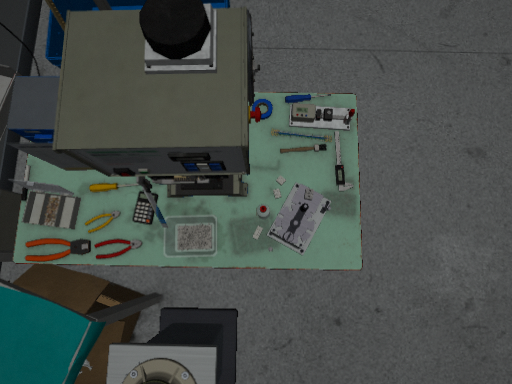

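The stage is at about (300,217) in the top view and (265,275) in the scene view. The oil bottle's red cap is at (263,211) in the top view. I'll crop and enlarge both.

```bash
cat > h.py <<'E'
from bench import ctrl
import cv2,numpy as np
def ray(c,p):
    q=(np.array(p,float)-[c['cx'],c['cy']])/[c['fx'],c['fy']]
    u=q.copy()
    for _ in range(20): u=q/(1+c['k1']*(u@u))
    R=np.array(c['R']);t=np.array(c['t'])
    return -R.T@t, R.T@np.array([u[0],u[1],1])
def onz(c,p,z):
    o,d=ray(c,p); return o+d*(z-o[2])/d[2]
def proj(c,X):
    X=np.array(c['R'])@np.array(X,float)+np.array(c['t']);u=X[:2]/X[2]
    return u*(1+c['k1']*(u@u))*[c['fx'],c['fy']]+[c['cx'],c['cy']]
E
python3 - <<'E'
import cv2,numpy as np
a=cv2.imread("pics/scene0.png")[220:316,205:325];b=cv2.imread("pics/top0.png")[170:266,240:345]
a=cv2.resize(a,(480,384),interpolation=3);a=cv2.resize(cv2.imread("pics/scene0.png")[220:316,208:318],None,fx=4,fy=4,interpolation=2)
b=cv2.resize(cv2.imread("pics/top0.png")[174:270,245:335],None,fx=4,fy=4,interpolation=2)
cv2.imwrite("pics/crop0.png",np.hstack([a[:, :440],b[:, :360]]))
E
```

```text
(no output)
```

View pics/crop0.png

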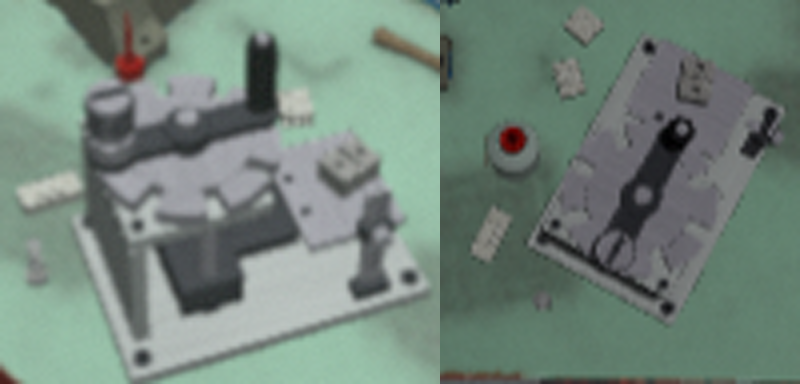

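In the top crop the collar is at (613,248), the hub at (642,194) and the handle top at (682,129). The rest plate with the die is at upper right, and the rule with pointer at (765,130).

```bash
python3 - <<'E'
from h import *
c=ctrl.get_calibration("top");s=ctrl.get_calibration("scene")
f=lambda x,y:(245+(x-440+1.5)/4-.5,174+(y+1.5)/4-.5)
P={}
for n,p,z in(("collar",(613,248),170.5),("hub",(642,194),138),("handle",(682,129),181),("bottle",(512,139),131),("bolt",(541,301),34),("c1",(650,45),12),("c2",(668,310),12),("rule",(770,115),102)):
    P[n]=onz(c,f(*p),z);print(n,P[n].round(1))
g=lambda x,y:(208+x/4,220+y/4)
for n,p,z in(("collar",(109,97),170.5),("hub",(188,117),138),("handle",(262,40),181)):print("scene",n,onz(s,g(*p),z).round(1))
d=P["collar"]-P["handle"];print(np.degrees(np.arctan2(d[1],d[0])),np.hypot(*d[:2]))
w=ctrl.get_calibration("wrist");print({k:np.round(v,3).tolist() for k,v in w.items()})
print((-np.array(w['R']).T@w['t']).round(1))
E
```

```text
collar [ 468.4 -357.7  170.5]
hub [ 507.4 -379.9  138. ]
handle [ 546.5 -402.1  181. ]
bottle [ 544.7 -290.4  131. ]
bolt [ 436.1 -314.5   34. ]
c1 [ 637.7 -398.5   12. ]
c2 [ 431.5 -412.    12. ]
rule [ 569.3 -475.3  102. ]
scene collar [ 469.9 -360.8  170.5]
scene hub [ 510.6 -381.8  138. ]
scene handle [ 551.7 -400.5  181. ]
150.40973518057916 89.83058419583938
{'fx': 284.892, 'fy': 284.892, 'cx': 251.599, 'cy': 194.437, 'k1': -0.031, 'R': [[0.436, 0.9, -0.002], [0.86, -0.416, 0.297], [0.267, -0.132, -0.955]], 't': [-623.867, -38.438, 381.082]}
[203.4 595.6 373.8]
```

```bash
python3 - <<'E'
from h import *
c=ctrl.get_calibration("top");s=ctrl.get_calibration("scene")
def tri(p,q):
    o,d=ray(c,p);e,f=ray(s,q);d/=np.linalg.norm(d);f/=np.linalg.norm(f)
    A=np.c_[d,-f];k=np.linalg.lstsq(A,e-o,rcond=None)[0];P,Q=o+k[0]*d,e+k[1]*f;return (P+Q)/2,np.linalg.norm(P-Q)
print(tri((248,178),(235,147)))
print(tri((246,192),(262,180)))
for z in(150,200,250,300,350,400): print(z,onz(s,(235,147),z).round(),onz(c,(248,178),z).round())
# path check
for x,y in((272,562),(235,400),(360,250),(425,100),(430,0),(425,-100)):print(x,y,np.hypot(x,y))
E
```

```text
(array([ 586.63108374, -254.0447558 ,  322.16043912]), np.float64(2.8996820295364807))
(array([ 600.46503744, -272.87615679,  226.00788592]), np.float64(74.99678147393702))
150 [789. -42. 150.] [ 627. -248.  150.]
200 [ 730. -103.  200.] [ 615. -250.  200.]
250 [ 670. -165.  250.] [ 604. -252.  250.]
300 [ 611. -226.  300.] [ 593. -254.  300.]
350 [ 552. -288.  350.] [ 582. -256.  350.]
400 [ 493. -349.  400.] [ 570. -258.  400.]
272 562 624.3620744407847
235 400 463.9234850705448
360 250 438.2921400162225
425 100 436.6062299143245
430 0 430.0
425 -100 436.6062299143245
```

The head's corner is at about (587,-254,322) and its front face is at x≈587. I'll pass at z≈300, with radius about 435, which keeps the tool above the guard.

play_rows:
  motion: "0.5 -0.9 -4 1.7 -1; 0.5 -1.8 -8 3.4 -2; 0.5 -2.8 -12 5.2 -4; 0.5 -3.7 -16.2 6.9 -5; 0.5 -0.9 -19.5 6.9 -11; 0.5 2.1 -23.2 6.9 -17; 0.5 5.4 -27.2 6.9 -23; 0.5 8.8 -31.2 6.9 -29; 0.5 10.8 -35 6.9 -35; 0.5 12.8 -39 6.9 -41"

```text
time: 1.1
tool_pos: [401.0, 170.3, 300.0]
orientation: [-1.737, -2.618, 0.001]
ft_force: [0.9, 0.9, 0.4]
width: 42.8
grasp_force: 0.0
```

play_rows:
  motion: "0.5 2 -4.5 0 -6; 0.5 3 -9 0 -12; 0.5 3.2 -13.5 0 -18; 0.5 3.2 -18 0 -24; 0.5 3.2 -22.5 0 -30; 0.5 3.2 -27 0 -36; 0.5 3.2 -31.5 0 -42; 0.5 3.2 -36 0 -48; 0.5 4 -40.5 0 -54; 0.5 5 -45 0 -60"

```text
time: 2.1
tool_pos: [450.0, -279.1, 300.6]
orientation: [2.812, 1.401, 0.002]
ft_force: [0.8, 0.2, 0.0]
width: 42.6
grasp_force: 0.0
```

play_rows:
  motion: "0.5 0.3 -4.1 0 0; 0.5 0.6 -8.2 -1.5 0; 0.5 0.9 -12.2 -4 0; 0.5 1.2 -16.2 -7 0; 0.5 1.2 -16.2 -7 0; 0.5 1.2 -16.2 -7 0"

```text
time: 2.7
tool_pos: [461.1, -440.0, 228.5]
orientation: [-2.809, -1.401, 0.004]
ft_force: [-0.0, 0.2, 0.5]
width: 42.6
grasp_force: 0.0
```

```bash
cat >> h.py <<'E'
import pickle
def snap(n):
    c=ctrl.get_calibration("wrist");im=ctrl.camera("wrist");cv2.imwrite(f"pics/{n}.png",im);pickle.dump(c,open(f"pics/{n}.pkl","wb"));return c,im
def load(n): return pickle.load(open(f"pics/{n}.pkl","rb")),cv2.imread(f"pics/{n}.png")
E
python3 -c "
from h import *
c,im=snap('w1');print(ctrl.get_state()['tool_pos'],proj(c,(508,-380,138)),proj(c,(561,-480,75)))
cv2.imwrite('pics/w1v.png',cv2.resize(im,(800,600),interpolation=2))"
```

```text
[ 462.20616209 -439.26723959  230.13362367] [254.23971129 105.25449817] [351.64080374 153.35386315]
```

View pics/w1v.png

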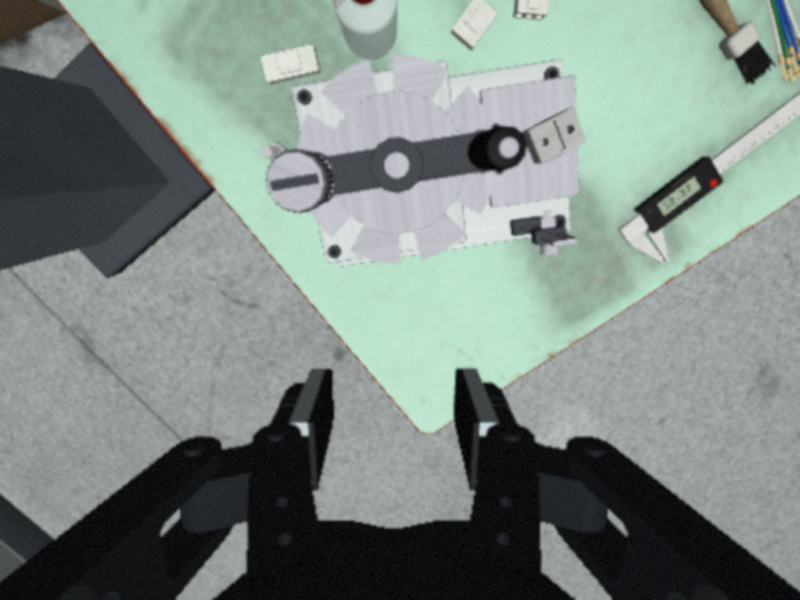

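The wrist view shows the collar top at (297,181), the hub at (397,166), the handle top at (509,148) and the pointer/rule at (545,235), in 800x600 pixels. I'll measure these, then view the pointer from closer.

```bash
python3 -c "
from h import *
c,im=load('w1');k=.64
P={n:onz(c,(p[0]*k,p[1]*k),z) for n,p,z in (('col',(297,181),170.5),('hub',(397,166),138),('han',(509.5,148),181),('ptr',(545,235),80))}
for n in P:print(n,P[n].round(1))
d=P['col']-P['han'];print(np.degrees(np.arctan2(d[1],d[0])),np.hypot(*d[:2]),(P['col']+P['han'])/2)
"
```

```text
col [ 468.7 -359.   170.5]
hub [ 507.5 -380.5  138. ]
han [ 548.3 -402.1  181. ]
ptr [ 559.3 -473.9   80. ]
151.53676952977128 90.53001504236308 [ 508.45892417 -380.53540155  175.75      ]
```

play_rows:
  motion: "0.5 1.6 -3.4 -2 0; 0.5 3.5 -6.8 -4.5 0; 0.5 5.3 -10 -7 0; 0.5 5.3 -10 -9.5 0; 0.5 5.3 -10 -9.5 0; 0.5 5.3 -10 -9.5 0"

```text
time: 3.35
tool_pos: [516.6, -538.1, 137.3]
orientation: [2.807, 1.409, 0.002]
ft_force: [0.4, -0.1, 0.5]
width: 42.4
grasp_force: 0.0
```

```bash
python3 -c "
from h import *
c,im=snap('w2');x,y=proj(c,(561,-480,70)).astype(int);print(x,y)
d,jm=load('w1')
x=min(max(x,80),431);y=max(y,75)
A=cv2.resize(im[y-75:y+75,x-80:x+80],(640,600),interpolation=2);print('A',x-80,y-75)
cv2.imwrite('pics/w2v.png',A)"
```

```text
253 110
A 173 35
```

View pics/w2v.png

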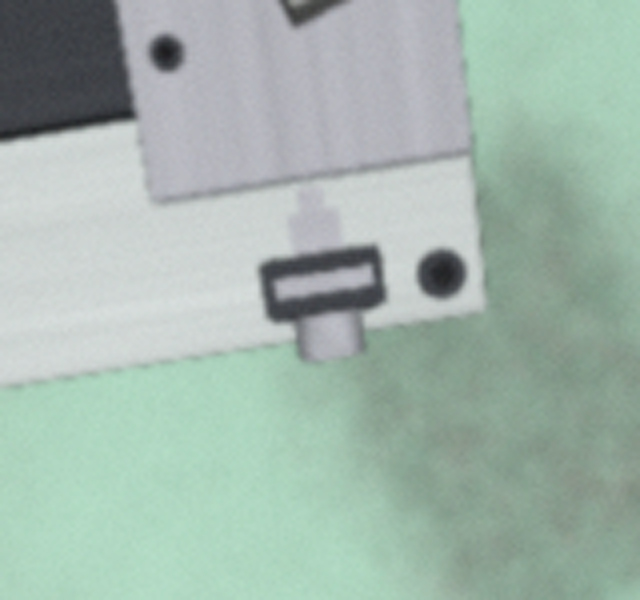

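The pointer tip is at crop (309,183), i.e. pixel (250.2,80.8). The rest edge runs from (155,203) to (468,153). I'll shift 150 mm left for an oblique second view.

play_rows:
  motion: "0.5 -3 2.2 0 0; 0.5 -6 4.5 0 0; 0.5 -9 6.7 0 0; 0.5 -12 9 0 0; 0.5 -12 9 0 0; 0.5 -12 9 0 0; 0.5 -12 9 0 0"

```text
time: 4.1
tool_pos: [397.3, -449.7, 137.5]
orientation: [2.805, 1.407, 0.004]
ft_force: [-0.6, 0.3, -0.4]
width: 42.5
grasp_force: 0.0
```

```bash
python3 -c "
from h import *
c,im=snap('w3');x,y=proj(c,(561,-480,65)).astype(int);print(x,y)
x=min(max(x,60),452);y=max(y,60)
print('A',x-60,y-60)
A=cv2.resize(im[y-60:y+60,x-60:x+60],(600,600),interpolation=2)
cv2.imwrite('pics/w3v.png',A)"
```

```text
452 110
A 392 50
```

View pics/w3v.png

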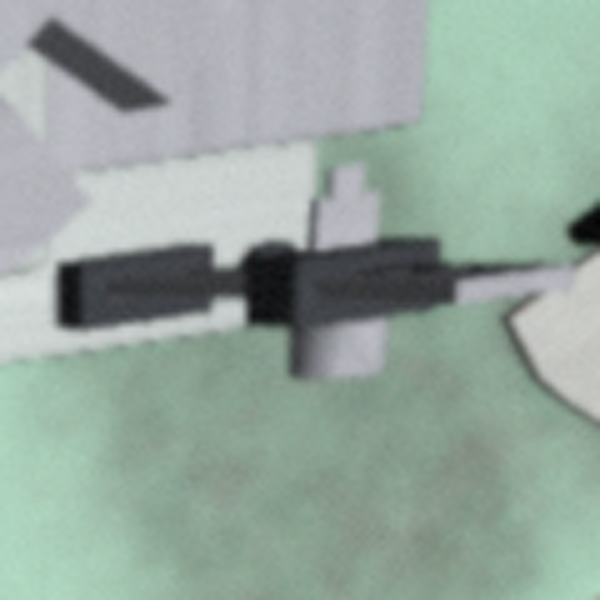

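In this view the pointer tip is at crop (350,164), i.e. pixel (462,82.8), and the rest corner is at (423,122), i.e. (476.6,74.4).

```bash
cat >> h.py <<'E'
def tri(*cp):
    A=np.zeros((3,3));b=np.zeros(3)
    for c,p in cp:
        o,d=ray(c,p);d/=np.linalg.norm(d);M=np.eye(3)-np.outer(d,d);A+=M;b+=M@o
    X=np.linalg.solve(A,b);return X.round(2),[np.round(proj(c,X)-p,2).tolist() for c,p in cp]
E
python3 -c "
from h import *
c2,_=load('w2');c3,_=load('w3')
q2=lambda x,y:(173+(x-1.5)/4,35+(y-1.5)/4)
q3=lambda x,y:(392+(x-2)/5,50+(y-2)/5)
print('tip',tri((c2,q2(309,184)),(c3,q3(350,165))))
print('cor',tri((c2,q2(468,154)),(c3,q3(423,122))))
print([onz(c,p,42).round(1) for c,p in((c2,q2(468,154)),(c3,q3(423,122)))])
for z in range(56,78,2):print(z,onz(c2,q2(309,184),z).round(1)[:2],onz(c3,q3(350,165),z).round(1)[:2])
"
```

```text
tip (array([ 570.68, -463.18,   71.95]), [[0.0, 0.38], [0.09, -0.37]])
cor (array([ 600.2 , -474.84,   43.68]), [[0.02, -0.45], [-0.11, 0.44]])
[array([ 600.3, -475.1,   42. ]), array([ 601.5, -475.2,   42. ])]
56 [ 571.5 -461.9] [ 580.3 -469.1]
58 [ 571.4 -462.1] [ 579.1 -468.4]
60 [ 571.3 -462.2] [ 577.9 -467.7]
62 [ 571.2 -462.3] [ 576.6 -466.9]
64 [ 571.2 -462.5] [ 575.4 -466.2]
66 [ 571.1 -462.6] [ 574.2 -465.5]
68 [ 571.  -462.7] [ 572.9 -464.8]
70 [ 570.9 -462.9] [ 571.7 -464.1]
72 [ 570.8 -463. ] [ 570.5 -463.3]
74 [ 570.7 -463.1] [ 569.3 -462.6]
76 [ 570.6 -463.3] [ 568.  -461.9]
```

The tip is about 28.3 mm above the rest, so 14 slots or 1.75 turns. Next I'll move above the collar and check centring.

play_rows:
  motion: "0.7 0 0 3.5 0; 0.7 0 0 7 0; 0.7 2.4 3 7 0; 0.7 4.8 6 7 0; 0.7 7.2 9.1 7 0; 0.7 7.2 9.1 6.5 0; 0.7 7.2 9.1 6.5 0; 0.7 7.2 9.1 6.5 0"

```text
time: 4.95
tool_pos: [466.8, -359.7, 200.6]
orientation: [2.809, 1.404, -0.001]
ft_force: [-1.2, -0.4, -0.9]
width: 59.6
grasp_force: 0.0
```

```bash
python3 -c "
from h import *
c,im=snap('w4');s=ctrl.get_state();print(s['tool_pos'],s['joint_positions'].round(2),proj(c,s['tool_pos']),proj(c,(468.7,-359,170.5)),proj(c,(508.3,-380.5,138)))
cv2.imwrite('pics/w4v.png',cv2.resize(im[100:384,80:432],None,fx=2,fy=2,interpolation=2))"
```

```text
[ 466.42593939 -360.06524455  200.72580373] [-0.08  0.44  0.93  1.55 -0.36  1.33  0.24] [252.03887059 248.33004357] [253.77933228 223.33367211] [311.97443899 198.40234001]
```

View pics/w4v.png

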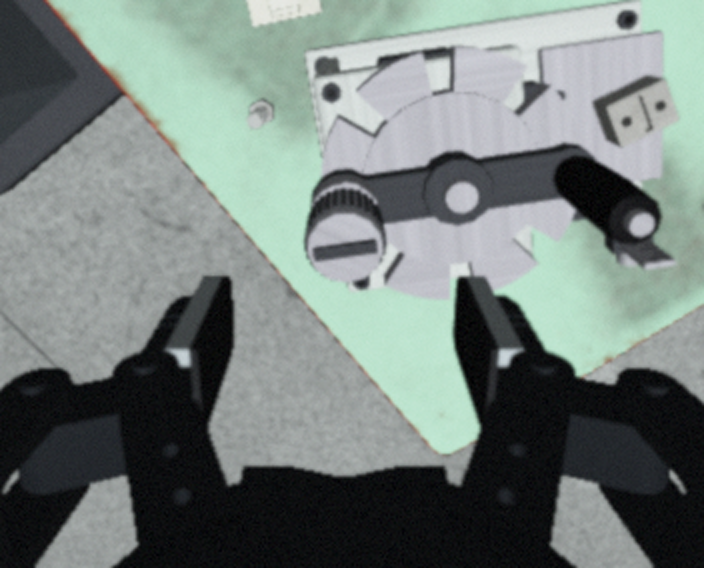

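The collar top is at crop (346,248), i.e. pixel (253,224). The hub is at (460,197) and the handle top at (642,224). All agree with the earlier estimates.

```bash
python3 -c "
from h import *
c,im=load('w4');q=lambda x,y:(80+(x-.5)/2,100+(y-.5)/2)
for n,p,z in (('col',(346,248),170.5),('hub',(460,197),138),('han',(642,224),181)): print(n,onz(c,q(*p),z).round(1))"
```

```text
col [ 468.  -358.8  170.5]
hub [ 507.  -379.4  138. ]
han [ 548.4 -403.7  181. ]
```

play_rows:
  motion: "0.6 0.15 0.1 -1 0; 0.6 0.15 0.1 -2.5 0; 0.6 0.15 0.1 -4 0; 0.6 0.15 0.1 -5.3 0; 0.6 0.15 0.1 -5.3 0; 0.3 0.15 0.1 -5.3 0; 0.1 0.15 0.1 -5.3 0; 0.1 0.15 0.1 -5.3 0; 0.1 0.15 0.1 -5.3 0; 0.1 0.15 0.1 -5.3 0"
  squeeze: 60

```text
time: 6.0
tool_pos: [468.9, -357.7, 147.9]
orientation: [2.809, 1.406, 0.001]
ft_force: [-0.8, 0.0, 3.3]
width: 25.0
grasp_force: 59.0
```

play_rows:
  motion: "0.1 0 0 0.5 0; 0.1 0 0 1 0; 0.1 0 0 1.45 0; 0.1 0 0 1.45 0; 0.1 0 0 1.45 0"

```text
time: 6.5
tool_pos: [468.8, -357.5, 161.6]
orientation: [2.809, 1.406, -0.0]
ft_force: [2.5, -4.2, -8.8]
width: 25.0
grasp_force: 59.5
```

play_rows:
  motion: "0.1 0 0 0 8; 0.1 0 0 0 16; 0.1 0 0 0 24; 0.1 0 0 0 32; 0.1 0 0 0 40; 0.1 0 0 0 48; 0.1 0 0 0 56; 0.1 0 0 0 64; 0.1 0 0 0 72; 0.1 0 0 0 73"

```text
time: 7.5
tool_pos: [467.8, -357.3, 161.1]
orientation: [-1.418, -2.801, -0.0]
ft_force: [0.2, -2.1, -8.4]
width: 25.3
grasp_force: 59.5
```

play_rows:
  motion: "0.1 0 0 -0.2 0; 0.1 0 0 -0.35 0; 0.1 0 0 -0.45 0; 0.1 0 0 -0.45 0"

```text
time: 7.9
tool_pos: [468.1, -357.4, 157.3]
orientation: [-1.423, -2.799, 0.0]
ft_force: [-5.4, 0.3, -3.9]
width: 25.3
grasp_force: 60.0
```

play_rows:
  motion: "0.6 0 0 0 0; 0.6 0 0 0 0; 0.6 0 0 0 0; 0.6 0 0 2 0; 0.6 0 0 5 0; 0.6 0 0 6 0; 0.6 0 0 6 0; 0.6 0 0 6 0"

```text
time: 8.7
tool_pos: [468.9, -357.1, 216.7]
orientation: [-1.421, -2.801, -0.001]
ft_force: [0.0, -0.1, -0.4]
width: 51.1
grasp_force: 0.0
```

```bash
python3 -c "
from h import *
c,im=snap('w5');s=ctrl.get_state();print(s['tool_pos'],s['joint_positions'].round(2),proj(c,(468,-358.8,180)),proj(c,(548.3,-402.5,181)))
cv2.imwrite('pics/w5v.png',cv2.resize(im[60:344],(800,444),interpolation=2))"
```

```text
[ 468.55521753 -356.92791895  216.1443084 ] [ 0.1   0.36  0.66  1.52 -0.22  1.34  1.41] [249.61232171 223.73489071] [300.34509802 322.91595039]
```

View pics/w5v.png

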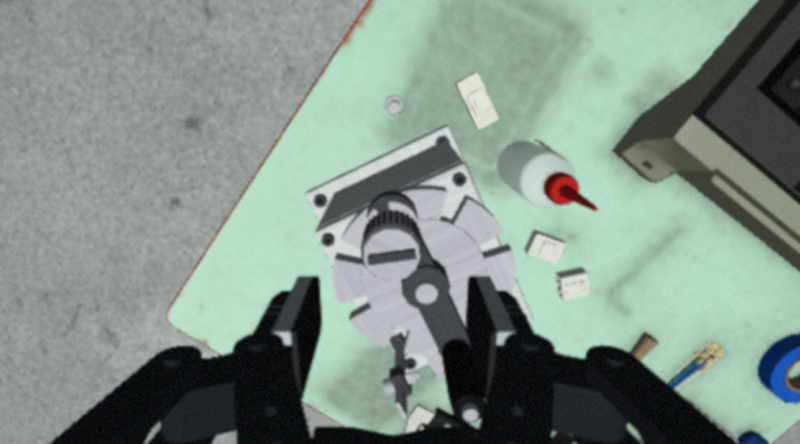

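The collar has turned about 73° relative to the crank and sits parked: rib at (392,257), arm running from (392,252) to (428,291). Now I'll grip the handle.

play_rows:
  motion: "0.55 2.6 -1.5 0 0; 0.55 5.3 -3 0 0; 0.55 7.9 -4.5 0 0; 0.55 7.9 -4.5 -2 0; 0.55 7.9 -4.5 -4.5 0; 0.55 7.9 -4.5 -7 0; 0.4 7.9 -4.5 -7 0; 0.05 7.9 -4.5 -7 0; 0.05 7.9 -4.5 -7 0; 0.05 7.9 -4.5 -7 0"
  squeeze: 30

```text
time: 9.75
tool_pos: [547.6, -402.2, 147.2]
orientation: [-1.422, -2.801, -0.0]
ft_force: [0.4, 0.1, -9.4]
width: 17.6
grasp_force: 30.7
```

```bash
python3 -c "
from h import *
s=ctrl.get_state();print({k:s[k] for k in('time','tool_pos','ft_force','width','grasp_force')})
for k in range(1,11):
  # start bearing of handle b0; clockwise
  b0=np.radians(-28.7);b=b0-np.radians(18*k);print(k,(4.5*np.array([np.cos(b)-np.cos(b0),np.sin(b)-np.sin(b0)])).round(2))
"
```

```text
{'time': 9.75, 'tool_pos': array([ 547.57058098, -402.23058933,  147.16291989]), 'ft_force': array([ 0.38358266,  0.09018806, -9.35743635]), 'width': 17.579311753268918, 'grasp_force': 30.74874021112919}
1 [-0.86 -1.11]
2 [-2.02 -1.91]
3 [-3.38 -2.3 ]
4 [-4.78 -2.26]
5 [-6.11 -1.79]
6 [-7.22 -0.93]
7 [-8.02  0.24]
8 [-8.41  1.59]
9 [-8.37  3.  ]
10 [-7.89  4.32]
```

play_rows:
  motion: "0.05 -0.86 -1.11 0 0; 0.05 -2.02 -1.91 0 0; 0.05 -3.38 -2.3 0 0; 0.05 -4.78 -2.26 0 0; 0.05 -6.11 -1.79 0 0; 0.05 -7.22 -0.93 0 0; 0.05 -8.02 0.24 0 0; 0.05 -8.41 1.59 0 0; 0.05 -8.37 3 0 0; 0.05 -7.89 4.32 0 0"

```text
time: 10.75
tool_pos: [467.8, -360.0, 147.2]
orientation: [1.424, 2.799, -0.002]
ft_force: [8.1, -8.4, -18.3]
width: 17.7
grasp_force: 30.1
```

play_rows:
  motion: "0.05 0.86 1.11 -0.1 0; 0.05 2.02 1.91 -0.1 0; 0.05 3.38 2.3 -0.1 0; 0.05 4.78 2.26 -0.1 0; 0.05 6.11 1.79 -0.1 0; 0.05 7.22 0.93 -0.1 0; 0.05 8.02 -0.24 -0.1 0; 0.05 8.41 -1.59 -0.1 0; 0.05 8.37 -3 -0.1 0; 0.05 7.89 -4.32 -0.1 0"

```text
time: 11.75
tool_pos: [548.1, -402.1, 146.9]
orientation: [-1.42, -2.801, -0.002]
ft_force: [-6.8, 6.8, 2.1]
width: 17.8
grasp_force: 32.2
```

play_rows:
  motion: "0.05 -0.86 -1.11 0 0; 0.05 -2.02 -1.91 0 0; 0.05 -3.38 -2.3 0 0; 0.05 -4.78 -2.26 0 0; 0.05 -6.11 -1.79 0 0; 0.05 -7.22 -0.93 0 0; 0.05 -8.02 0.24 0 0; 0.05 -8.41 1.59 0 0; 0.05 -8.37 3 0 0; 0.05 -7.89 4.32 0 0"

```text
time: 12.75
tool_pos: [468.1, -359.9, 147.0]
orientation: [1.424, 2.799, -0.002]
ft_force: [0.9, -5.6, -3.2]
width: 17.3
grasp_force: 31.5
```

play_rows:
  motion: "0.05 0.86 1.11 0 0; 0.05 2.02 1.91 0 0; 0.05 3.38 2.3 0 0; 0.05 4.78 2.26 0 0; 0.05 6.11 1.79 0 0; 0.05 6.11 1.79 0 0; 0.05 6.11 1.79 0 0; 0.05 6.11 1.79 0 0"

```text
time: 13.55
tool_pos: [531.1, -341.5, 146.9]
orientation: [1.421, 2.8, -0.0]
ft_force: [0.1, -2.2, 4.9]
width: 17.6
grasp_force: 32.4
```

play_rows:
  motion: "0.5 0 0 0 0; 0.5 0 0 0 0; 0.5 0 0 3 0; 0.5 0 0 6.8 -8; 0.5 -0.3 -4 6.8 -16; 0.5 -0.6 -8 6.8 -24; 0.5 -0.9 -12 6.8 -32; 0.5 -1.2 -16 6.8 -40; 0.5 -1.4 -19.7 5 -48; 0.5 -1.4 -19.7 2.5 -56"

```text
time: 14.55
tool_pos: [512.0, -544.0, 170.5]
orientation: [2.581, 1.789, -0.005]
ft_force: [-0.5, 0.2, 0.6]
width: 42.9
grasp_force: 0.0
```

play_rows:
  motion: "0.5 0 0 -1.7 -8; 0.5 0 0 -3.4 -16; 0.5 0 0 -3.4 -17; 0.5 0 0 -3.4 -17; 0.5 0 0 -3.4 -17"

```text
time: 15.05
tool_pos: [516.4, -538.5, 138.6]
orientation: [2.806, 1.41, 0.001]
ft_force: [0.5, 0.2, 0.0]
width: 42.6
grasp_force: 0.0
```

```bash
python3 -c "
from h import *
c,im=snap('v2');print(ctrl.get_state()['tool_pos'],proj(c,(570.7,-463.2,71)))"
```

```text
[ 516.34894923 -538.64448219  138.8207724 ] [250.06331841  80.41239327]
```

play_rows:
  motion: "0.5 -3 2.2 0 0; 0.5 -6 4.5 0 0; 0.5 -9 6.7 0 0; 0.5 -12 9 0 0; 0.5 -12 9 0 0; 0.5 -12 9 0 0; 0.5 -12 9 0 0"

```text
time: 15.8
tool_pos: [397.4, -448.9, 138.4]
orientation: [2.806, 1.408, 0.002]
ft_force: [0.0, 1.3, -0.5]
width: 42.6
grasp_force: 0.0
```

```bash
python3 -c "
from h import *
c,im=snap('v3');p3=proj(c,(570.7,-463.2,71));print(ctrl.get_state()['tool_pos'],p3)
c2,im2=load('v2');p2=proj(c2,(570.7,-463.2,71))
o=[]
for i,p in((im2,p2),(im,p3)):
    x,y=p.astype(int);x=min(x,511-35);x0,y0=x-35,max(y-50,0);print(x0,y0)
    o.append(cv2.resize(i[y0:y0+100,x0:x0+66],None,fx=6,fy=6,interpolation=2))
cv2.imwrite('pics/v.png',np.hstack(o));print(o[0].shape)"
```

```text
[ 397.39036373 -448.96841569  138.10204463] [460.67475609  83.48210386]
215 30
425 33
(600, 396, 3)
```

View pics/v.png

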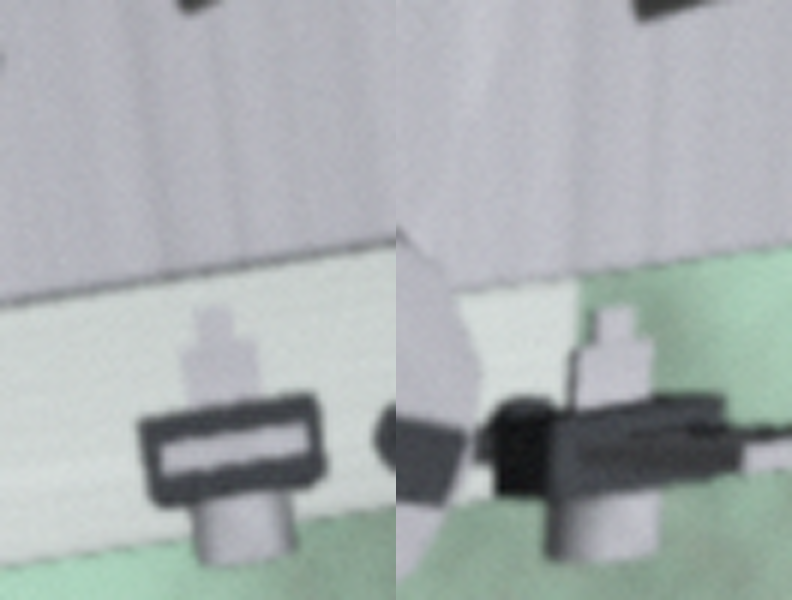

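In the left crop the tip is at (213,305), and the rest edge runs from (0,304) to (396,239). In the right crop the tip is at (220,305), and the edge runs from (54,294) to (396,246). I'll find the rest corner numerically and triangulate.

```bash
cat > cor.py <<'E'
from h import *
def corner(im,a,b):
    S=cv2.GaussianBlur(cv2.cvtColor(im,cv2.COLOR_BGR2HSV)[...,1],(3,3),0).astype(float)
    a=np.array(a,float);b=np.array(b,float);pts=[]
    m=(b[1]-a[1])/(b[0]-a[0])
    for r in range(int(b[1])-45,int(b[1])-10,2):
        row=S[r,int(b[0]):int(b[0])+120];k=np.where((row[:-1]<45)&(row[1:]>=45))[0]
        if len(k): k=k[0];pts.append((int(b[0])+k+(45-row[k])/(row[k+1]-row[k]),r))
    pts=np.array(pts);p=np.polyfit(pts[:,1],pts[:,0],1)
    res=pts[:,0]-np.polyval(p,pts[:,1]);ok=abs(res-np.median(res))<1;p=np.polyfit(pts[ok,1],pts[ok,0],1)
    # x=p0*y+p1 ; y=a1+m(x-a0)
    x=(p[0]*(a[1]-m*a[0])+p[1])/(1-p[0]*m);y=a[1]+m*(x-a[0]);return (x,y),ok.sum(),len(ok),res.std()
if __name__=="__main__":
    c2,i2=load('v2');c3,i3=load('v3')
    q=lambda x0,y0,x,y:(x0+(x-2.5)/6,y0+(y-2.5)/6)
    t2=q(215,30,213,305);t3=q(425,33,220,305)
    k2=corner(i2,q(215,30,0,304),q(215,30,396,239));k3=corner(i3,q(425,33,54,294),q(425,33,340,254));print(k2,k3)
    print('tip',tri((c2,t2),(c3,t3)));print('cor',tri((c2,k2[0]),(c3,k3[0])))
E
python3 cor.py
```

```text
((np.float64(298.2368187190007), np.float64(66.51899861093841)), np.int64(16), 18, np.float64(1.2248100650783813)) ((np.float64(507.60199986876955), np.float64(71.23107227942614)), np.int64(16), 16, np.float64(0.23168279558982208))
tip (array([ 570.7 , -463.23,   71.56]), [[0.0, -0.04], [-0.01, 0.04]])
cor (array([ 602.57, -475.76,   70.61]), [[-0.01, 0.18], [0.06, -0.18]])
```

```bash
python3 - <<'E'
from cor import *
q2=lambda x,y:(173+(x-1.5)/4,35+(y-1.5)/4)
q3=lambda x,y:(392+(x-2)/5,50+(y-2)/5)
c2,i2=load('w2');c3,i3=load('w3');d2,j2=load('v2');d3,j3=load('v3')
k2=corner(i2,q2(155,203),q2(430,159));k3=corner(i3,q3(130,168),q3(400,126));print(k2,k3)
print('cor start',tri((c2,k2[0]),(c3,k3[0])))
q=lambda x0,y0,x,y:(x0+(x-2.5)/6,y0+(y-2.5)/6)
m2=corner(j2,q(215,30,0,304),q(215,30,396,239));m3=corner(j3,q(425,33,54,294),q(425,33,340,254))
# joint: same xy for both heights (rest moves straight up)
from scipy.optimize import least_squares
def f(v):
    x,y,z0,z1=v
    return np.r_[proj(c2,(x,y,z0))-k2[0],proj(c3,(x,y,z0))-k3[0],proj(d2,(x,y,z1))-m2[0],proj(d3,(x,y,z1))-m3[0]]
s=least_squares(f,(600,-475,42,70));print(s.x.round(2),s.fun.round(2))
t=[(c2,q2(309,184)),(c3,q3(350,165)),(d2,q(215,30,213,305)),(d3,q(425,33,220,305))];print('tip',tri(*t))
# print rows of saturation around right edge
S=cv2.cvtColor(j2,cv2.COLOR_BGR2HSV)[...,1]
for r in(30,45,60):print(r,S[r,284:306])
S=cv2.cvtColor(j3,cv2.COLOR_BGR2HSV)[...,1]
for r in(35,50,62):print(r,S[r,492:512])
E
```

```text
((np.float64(289.1547803904166), np.float64(72.93023513753334)), np.int64(2), 18, np.float64(4.609180854036357)) ((np.float64(477.9713735151341), np.float64(73.80889745320137)), np.int64(18), 18, np.float64(0.29759924946389843))
cor start (array([ 599.54, -474.52,   46.51]), [[0.02, -0.47], [-0.12, 0.45]])
[ 601.23 -475.21   43.81   72.57] [ 1.87 -0.7  -0.42  0.22 -1.65  0.38  0.37  0.04]
tip (array([ 570.69, -463.2 ,   71.75]), [[0.04, 0.41], [-0.08, -0.33], [-0.04, -0.08], [0.15, 0.01]])
30 [12 13 14 11 11 11 10 10 20 42 47 50 48 47 45 49 48 49 49 48 47 45]
45 [12 15 10 13 10 11 11 12 11 14 27 42 48 49 47 48 47 45 46 45 46 46]
60 [11 11 10 12 11 13 11 12 11 11 10 14 36 42 40 43 42 42 42 42 41 44]
35 [12 12 13 13 10 12  9  9 12 12 11 12 12 11 11 12 26 44 49 48]
50 [11 12 12 10 11 11 12 13 16 13 12 12 12 12 15 31 46 50 44 47]
62 [10  9 10 13 12 11 11 13 12 11 12 12  9 12 29 42 46 42 42 43]
```

```bash
sed -i 's/45)&(row\[1:\]>=45)/27)\&(row[1:]>=27)/; s/(45-row\[k\])/(27-row[k])/' cor.py; python3 - <<'E'
from cor import *
q2=lambda x,y:(173+(x-1.5)/4,35+(y-1.5)/4)
q3=lambda x,y:(392+(x-2)/5,50+(y-2)/5)
q=lambda x0,y0,x,y:(x0+(x-2.5)/6,y0+(y-2.5)/6)
c2,i2=load('w2');c3,i3=load('w3');d2,j2=load('v2');d3,j3=load('v3')
k=[corner(i2,q2(155,203),q2(430,159)),corner(i3,q3(130,168),q3(400,126)),corner(j2,q(215,30,0,304),q(215,30,396,239)),corner(j3,q(425,33,54,294),q(425,33,340,254))]
for r in k:print(r)
print(tri((c2,k[0][0]),(c3,k[1][0])),tri((d2,k[2][0]),(d3,k[3][0])))
E
```

```text
((np.float64(290.92962509042985), np.float64(72.64625998553123)), np.int64(18), 18, np.float64(0.09795929018890323))
((np.float64(475.99470747923687), np.float64(74.11637883656316)), np.int64(18), 18, np.float64(0.04678030421145445))
((np.float64(296.2785055004354), np.float64(66.84043891196555)), np.int64(18), 18, np.float64(0.0722852284409014))
((np.float64(505.2106915990591), np.float64(71.56552098847656)), np.int64(18), 18, np.float64(0.04780871296975528))
(array([ 601.38, -475.32,   41.86]), [[0.01, -0.15], [-0.04, 0.14]]) (array([ 601.46, -475.14,   70.07]), [[-0.01, 0.22], [0.07, -0.22]])
```

```bash
python3 - <<'E'
from h import *
for n,x0,x1,rows in(('v2',242,260,range(79,93,2)),('v3',450,474,range(82,99,2)),('w2',242,260,range(79,95,2)),('w3',452,478,range(81,98,2))):
    c,im=load(n);H=cv2.cvtColor(im,cv2.COLOR_BGR2HSV)
    print(n,x0)
    for r in rows: print(r,'V',H[r:r+2,x0:x1,2].mean(0).astype(int),'S',H[r:r+2,x0:x1,1].mean(0).astype(int))
E
```

```text
v2 242
79 V [205 207 207 207 207 208 206 205 203 203 203 204 206 206 207 208 208 207] S [ 8  8  8  9  7  8  9  9  6  7  8  6  8  7  8  8 10  8]
81 V [207 207 206 207 207 198 198 194 195 195 196 199 205 207 209 207 206 207] S [ 7  6  8  8  8 10  9 10 13 10 10  9  7  8  8  6  9  8]
83 V [209 208 209 206 204 199 192 191 193 193 194 196 205 207 206 207 208 208] S [ 8  9 10  9  7  8 10 11 12  9 11  9  6  6  6  5  8  8]
85 V [209 208 208 210 205 201 191 191 191 193 193 195 200 201 202 203 206 208] S [ 8  8  7  8  6  7  7 10 10 11 10  9  7  8  9  9  9  8]
87 V [210 208 203 202 198 196 191 190 190 191 192 191 191 191 192 195 204 209] S [ 8  6  6  9  8 11 10 11 11 12 12 12 10 10 11  9  7  8]
89 V [209 209 204 195 191 191 187 189 188 192 191 190 191 192 189 196 203 206] S [ 9  9  7 12 10 11 11 11 11 12 12 11 12 12 12 11  8  6]
91 V [210 209 206 197 191 192 192 190 190 190 191 191 192 192 193 191 202 207] S [ 8  8  8  8 11 13 11 10 10 10 11 12 12 11 12 11  9  8]
v3 450
82 V [215 215 214 215 206 190 179 171 169 170 169 168 171 170 171 167 167 166
 164 166 169 173 176 180] S [ 7  7  8  9 10 22 35
[... 3657 characters left out ...]
154 157 157 159 163 168 171 172] S [ 9  7 10 13 14 10 10 12 12 11 13  9  9  9 11 10 29 35 39 41 36 42 41 39
 41 42]
93 V [200 167 120 149 181 189 188 189 190 191 190 192 190 191 185 171 160 157
 156 156 162 162 164 167 169 170] S [ 8  8 10 14 11 10  9 12 10 11 11 11 11 11 10 14 32 38 40 39 40 41 43 42
 40 39]
95 V [202 163 119 157 186 191 193 193 192 191 191 194 193 192 186 167 151 152
 151 155 156 159 160 163 162 163] S [ 9 11 12 10 12 10 12 10 10 10  8 10 11  9 11 16 29 39 37 41 38 41 43 39
 39 38]
97 V [193 146 115 157 186 190 188 185 182 184 184 181 172 162 148 113  87  85
  85  83  87  90  92  90  95  95] S [ 9  9 14 12 12 11 12 13 10 11 10 11 10 13 13 16 26 35 38 23 38 33 33 38
 30 32]
```

The rest corner is clean: 41.9 at the start and 70.07 now. The tip triangulates at about 71.6, so 14 or 15 slots isn't settled yet. I'll take a closer stereo pair.

play_rows:
  motion: "0.5 3.6 -2.7 0 0; 0.5 7.2 -5.4 0 0; 0.5 10.8 -8.1 -2 0; 0.5 14.4 -10.8 -4.5 0; 0.5 14.4 -10.8 -6.8 0; 0.5 14.4 -10.8 -6.8 0; 0.5 14.4 -10.8 -6.8 0; 0.5 14.4 -10.8 -6.8 0"

```text
time: 16.65
tool_pos: [539.9, -557.2, 71.9]
orientation: [2.807, 1.404, 0.001]
ft_force: [-0.2, 0.1, 0.1]
width: 42.8
grasp_force: 0.0
```

```bash
python3 -c "
from h import *
c,im=snap('u1');print(ctrl.get_state()['tool_pos'],proj(c,(570.7,-463.2,71)),proj(c,(601.4,-475.2,70)))"
```

```text
[ 540.11815035 -557.04356689   72.23059426] [184.51437442  66.78937554] [252.31391391  46.39381954]
```

play_rows:
  motion: "0.5 -2.9 2.2 0 0; 0.5 -5.9 4.4 0 0; 0.5 -8.8 6.6 0 0; 0.5 -8.8 6.6 0 0; 0.5 -8.8 6.6 0 0; 0.5 -8.8 6.6 0 0; 0.5 -8.8 6.6 0 0"

```text
time: 17.4
tool_pos: [453.3, -490.9, 70.3]
orientation: [2.807, 1.407, 0.001]
ft_force: [0.3, -0.3, 0.5]
width: 42.6
grasp_force: 0.0
```

```bash
python3 -c "
from h import *
c,im=snap('u2');print(ctrl.get_state()['tool_pos'],proj(c,(570.7,-463.2,71)),proj(c,(601.4,-475.2,70)))
d,jm=load('u1')
o=[]
for k,i in((d,jm),(c,im)):
    x,y=proj(k,(570.7,-463.2,71)).astype(int);x0,y0=max(x-35,0),max(y-45,0);print(x0,y0)
    t=i[y0:y0+75,x0:x0+100];t=np.pad(t,((0,0),(0,100-t.shape[1]),(0,0)));o.append(cv2.resize(t,None,fx=4,fy=4,interpolation=2))
    o[-1]=cv2.resize(t,(800,600),interpolation=2)[:, :400] if 0 else cv2.resize(t[:,:50+15],(390,450),interpolation=2)
cv2.imwrite('pics/u.png',np.hstack(o))"
```

```text
[ 453.03576066 -490.89740007   69.86825841] [417.23834591  70.27250339] [484.67827618  51.95772285]
149 21
382 25
```

View pics/u.png

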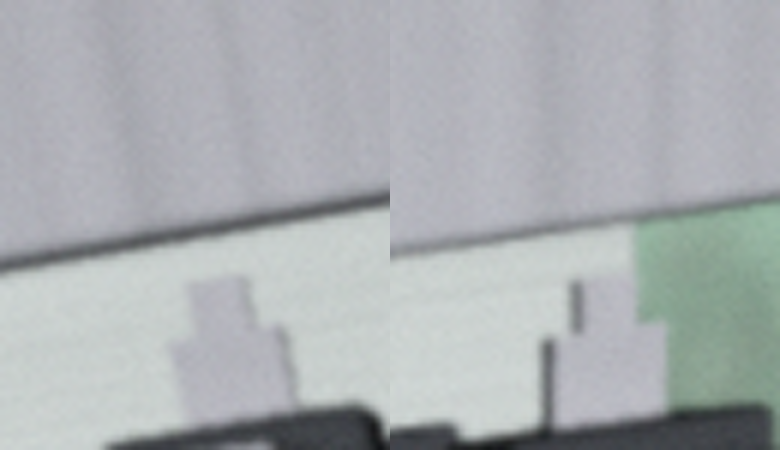

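The closer pair shows the tip's top face at crop x 190–249 on the left (u1) and local x 192–245 on the right (u2). A thin side face is visible at local 180–191 in u2. I'll take the edges numerically.

```bash
python3 - <<'E'
from cor import *
c1,i1=load('u1');c2,i2=load('u2')
q=lambda x0,y0,x,y:(x0+(x-2.5)/6,y0+(y-2.5)/6)
np.set_printoptions(linewidth=200)
for im,x0,x1,r0,r1 in((i1,176,196,70,75),(i2,408,430,74,79)):
    H=cv2.cvtColor(im,cv2.COLOR_BGR2HSV)[r0:r1,x0:x1].mean(0);print(x0,'V',H[:,2].round(),'\nS',H[:,1].round())
a=corner(i1,q(149,21,0,263),q(149,21,390,190));b=corner(i2,q(382,25,0,250),q(382,25,390,196));print(a,b)
print('cor',tri((c1,a[0]),(c2,b[0])))
for d in((190,192),(219,218.5),(248.5,245)):print('tip',tri((c1,q(149,21,d[0],279)),(c2,q(382,25,d[1],276))))
E
```

```text
176 V [207. 205. 205. 203. 196. 189. 186. 188. 189. 189. 190. 190. 188. 182. 177. 188. 201. 204. 203. 203.] 
S [ 8.  7.  8.  8.  7. 10. 10. 12. 11. 10. 11. 11. 11. 11.  9.  9.  8.  9.  8.  8.]
408 V [210. 208. 207. 189. 149. 136. 167. 186. 190. 190. 192. 193. 193. 193. 186. 171. 167. 166. 168. 168. 165. 163.] 
S [ 9.  8.  8.  9.  9. 12. 11. 10. 11. 11. 11. 11. 10. 11. 12. 23. 35. 38. 38. 38. 42. 41.]
((np.float64(255.24022230239433), np.float64(44.45268488527832)), np.int64(18), 18, np.float64(0.07038117674141908)) ((np.float64(484.92262210081986), np.float64(51.94148309373263)), np.int64(18), 18, np.float64(0.04528715478562964))
cor (array([ 602.91, -475.46,   68.45]), [[-0.02, 0.97], [0.31, -0.94]])
tip (array([ 569.05, -462.19,   71.37]), [[0.0, 0.06], [0.01, -0.05]])
tip (array([ 570.85, -463.5 ,   71.17]), [[-0.0, -0.0], [-0.0, 0.0]])
tip (array([ 572.68, -464.82,   70.91]), [[-0.0, -0.06], [-0.01, 0.06]])
```

```bash
python3 - <<'E'
from cor import *
np.set_printoptions(linewidth=200)
c1,i1=load('u1');c2,i2=load('u2')
V=cv2.GaussianBlur(cv2.cvtColor(i1,cv2.COLOR_BGR2HSV)[...,2],(1,3),0)
for r in(15,22,29,36,42):print(r,V[r,240:262])
for r in (46,50,54,):print('col',[ (c,V[40:70,c].tolist()) for c in (150,) ] if r==46 else '')
for c in(155,180,205,235):print(c,i1[38:70,c].mean(1).astype(int))
E
```

```text
15 [181 180 183 183 181 181 173 158 149 173 173 166 190 203 206 205 206 207 206 206 206 206]
22 [178 180 177 182 181 184 182 174 162 155 179 178 167 189 203 203 204 206 206 206 205 205]
29 [181 179 180 181 181 184 182 181 175 161 152 174 173 164 194 206 208 206 204 204 204 203]
36 [181 180 181 181 179 180 181 182 182 175 162 151 175 175 166 191 204 203 204 202 199 201]
42 [180 181 180 179 181 181 182 183 184 181 174 158 154 176 173 161 184 197 198 197 197 200]
col [(150, [185, 185, 185, 183, 182, 183, 184, 186, 186, 185, 185, 186, 186, 185, 184, 184, 184, 184, 184, 185, 183, 178, 167, 145, 120, 119, 152, 185, 202, 210])]
col 
col 
155 [181 178 178 177 175 179 177 177 175 174 176 178 178 179 175 176 177 177 174 177 179 179 175 168 147 113 100 136 185 203 208 206]
180 [179 179 178 178 177 178 179 179 177 178 176 182 178 176 177 178 179 179 171 160 135  98 105 164 195 201 204 206 205 200 191 189]
205 [174 176 178 176 176 179 179 178 177 178 180 177 177 175 171 152 120  90 123 183 197 202 203 202 201 202 203 202 200 203 199 199]
235 [179 178 177 180 178 179 177 178 177 167 155 116  93 122 181 199 198 201 201 201 203 202 203 201 197 199 199 199 203 200 200 201]
```

```bash
python3 - <<'E'
from cor import *
c1,_=load('u1');c2,_=load('u2');v2,_=load('v2');v3,_=load('v3')
a=(251.0,45.9);b=(484.92,51.94)
print('cor',tri((c1,a),(c2,b)))
print('cor4',tri((c1,a),(c2,b),(v2,(296.28,66.84)),(v3,(505.21,71.57))))
t1=((180.4+190.2)/2,67.1);t2=((413.9+422.9)/2,70.6)
print('tip',tri((c1,(185.3,67.1)),(c2,(418.3,70.6))))
print('tipR',tri((c1,(189.6,67.1)),(c2,(422.7,70.6))),'tipL',tri((c1,(180.2,67.1)),(c2,(413.8,70.6))))
print('tip4',tri((c1,(185.1,67.1)),(c2,(418.3,70.6)),(v2,(250.3,80.4)),(v3,(461.5,83.4))))
E
```

```text
cor (array([ 600.88, -474.89,   70.97]), [[-0.0, 0.23], [0.07, -0.22]])
cor4 (array([ 601.11, -474.98,   70.63]), [[0.53, 0.21], [0.05, -0.24], [-0.45, 0.24], [0.19, -0.2]])
tip (array([ 570.93, -463.57,   71.22]), [[-0.0, -0.01], [-0.0, 0.0]])
tipR (array([ 572.56, -464.8 ,   71.34]), [[-0.0, -0.06], [-0.01, 0.06]]) tipL (array([ 569.04, -462.22,   71.54]), [[0.0, 0.05], [0.01, -0.05]])
tip4 (array([ 570.87, -463.44,   71.41]), [[-0.18, -0.22], [-0.03, -0.21], [0.16, 0.1], [-0.07, 0.19]])
```

The close pair puts the tip's top face 0.3–0.8 mm above the rest. The pointer is about 1.5 mm thick, so 14 slots is level. Now I'll go to the collar, expected at about (486,-420).

play_rows:
  motion: "0.65 0 0 4.5 0; 0.65 0 0 9 0; 0.65 0 0 13.3 0; 0.65 1.5 3.5 13.8 0; 0.65 3.3 7.1 13.8 0; 0.65 3.3 7.1 13.8 0; 0.65 3.3 7.1 13.8 0"

```text
time: 18.15
tool_pos: [486.6, -418.1, 207.2]
orientation: [2.807, 1.411, 0.0]
ft_force: [-0.7, -0.6, 0.3]
width: 55.4
grasp_force: 0.0
```

```bash
python3 -c "
from h import *
c,im=snap('x1');s=ctrl.get_state();print(s['tool_pos'],s['joint_positions'].round(2))
H=cv2.cvtColor(im,cv2.COLOR_BGR2GRAY)
for X in ((486.2,-419.9,180.5),(508,-380.5,138)):
  p=proj(c,X);print(p)
p=proj(c,(486.2,-419.9,180.5));x,y=p.astype(int);t=cv2.GaussianBlur(H,(3,3),0)[y-40:y+45,x-50:x+50]
r=cv2.HoughCircles(cv2.resize(t,None,fx=4,fy=4,interpolation=2),cv2.HOUGH_GRADIENT,1.5,60,param1=80,param2=30,minRadius=60,maxRadius=110)
for k in r[0][:4]:
  q=(x-50+k[0]/4,y-40+k[1]/4);print(k,q,onz(c,q,180.5).round(1))
"
```

```text
[ 485.25901577 -419.52662617  207.30963068] [ 0.05  0.57  0.94  1.39 -0.46  1.41  0.35]
[253.22958943 230.20490521]
[245.012408   151.68498818]
[189.75 119.25  81.  ] (np.float64(250.4375), np.float64(219.8125)) [ 489.1 -413.   180.5]
[194.25 179.25  89.25] (np.float64(251.5625), np.float64(234.8125)) [ 483.4 -421.9  180.5]
[182.25 240.75  99.  ] (np.float64(248.5625), np.float64(250.1875)) [ 475.  -429.8  180.5]
[171.75  39.75 105.75] (np.float64(245.9375), np.float64(199.9375)) [ 494.9 -400.4  180.5]
```

Hough with the right radius finds the collar at about (483,-422), close to expected. I'll descend and grip.

play_rows:
  motion: "0.65 0 -0.08 -1.5 0; 0.65 0 -0.08 -3 0; 0.65 0 -0.08 -4.5 0; 0.65 0 -0.08 -5 0; 0.4 0 -0.08 -5 0; 0.1 0 -0.08 -5 0; 0.1 0 -0.08 -5 0; 0.1 0 -0.08 -5 0; 0.1 0 -0.08 -5 0"
  squeeze: 60

```text
time: 19.1
tool_pos: [485.0, -420.4, 157.8]
orientation: [2.809, 1.406, 0.0]
ft_force: [-1.0, 0.2, -0.1]
width: 25.0
grasp_force: 59.1
```

play_rows:
  motion: "0.1 0 0 0.2 0; 0.1 0 0 0.4 0; 0.1 0 0 0.5 0; 0.1 0 0 0.5 0; 0.1 0 0 0.5 0"

```text
time: 19.6
tool_pos: [484.8, -420.1, 162.0]
orientation: [-2.809, -1.406, 0.001]
ft_force: [1.5, -2.3, -8.7]
width: 25.2
grasp_force: 59.3
```

play_rows:
  motion: "0.1 0 0 0 -8; 0.1 0 0 0 -16; 0.1 0 0 0 -24; 0.1 0 0 0 -32; 0.1 0 0 0 -40; 0.1 0 0 0 -48; 0.1 0 0 0 -56; 0.1 0 0 0 -64; 0.1 0 0 0 -72; 0.1 0 0 0 -74"

```text
time: 20.6
tool_pos: [484.8, -418.8, 161.4]
orientation: [-3.086, 0.574, 0.003]
ft_force: [-1.9, 1.3, -8.5]
width: 24.9
grasp_force: 59.4
```

```bash
python3 -c "
from h import *
s=ctrl.get_state();print(s['tool_pos'],s['orientation'],s['ft_force'],s['wrist_torque'],s['width'])"
```

```text
[ 484.82211713 -418.78826357  161.36041614] [-3.08636069  0.57424357  0.00317997] [-1.94622509  1.34112957 -8.50648601] [ 0.18793453  0.29964697 -0.00236561] 24.85798667105954
```

play_rows:
  motion: "0.1 0 0 -0.3 0; 0.1 0 0 -0.6 0; 0.1 0 0 -0.9 0; 0.1 0 0 -1.2 0; 0.1 0 0 -1.2 0; 0.1 0 0 -1.2 0"

```text
time: 21.2
tool_pos: [485.5, -419.4, 150.2]
orientation: [-3.089, 0.566, -0.0]
ft_force: [1.2, 5.4, -5.6]
width: 24.8
grasp_force: 59.6
```

The spring still pulls down at a lift of about 3 mm, so the pin has entered the slot. I'll lower it the rest of the way and release.

play_rows:
  motion: "0.1 0 0 -0.15 0; 0.1 0 0 -0.3 0; 0.1 0 0 -0.35 0; 0.1 0 0 -0.35 0"

```text
time: 21.6
tool_pos: [486.1, -419.8, 148.6]
orientation: [-3.09, 0.565, -0.004]
ft_force: [0.6, 8.2, 5.1]
width: 25.0
grasp_force: 60.9
```

play_rows:
  motion: "0.5 0 0 0 0; 0.65 0 0 0 0; 0.65 0 0 0 0; 0.65 0 0 2 0; 0.65 0 0 5 0; 0.65 0 0 6 0; 0.65 0 0 6 0; 0.65 0 0 6 0"

```text
time: 22.4
tool_pos: [484.8, -420.2, 206.1]
orientation: [-3.09, 0.568, 0.0]
ft_force: [-0.1, -0.1, -0.7]
width: 55.6
grasp_force: 0.0
```

```bash
python3 -c "
from h import *
c,im=snap('y1');s=ctrl.get_state();print(s['tool_pos'],s['joint_positions'].round(2))
p=proj(c,(486,-420,170.5));x,y=p.astype(int);print(p)
t=cv2.GaussianBlur(cv2.cvtColor(im,6),(3,3),0)[y-40:y+45,x-50:x+50]
r=cv2.HoughCircles(cv2.resize(t,None,fx=4,fy=4,interpolation=2),cv2.HOUGH_GRADIENT,1.5,20,param1=80,param2=25,minRadius=70,maxRadius=105)
for k in r[0][:4]:
  q=(x-50+k[0]/4,y-40+k[1]/4);print(k,q,onz(c,q,170.5).round(1),onz(c,q,180.5).round(1))
"
```

```text
[ 484.77959266 -419.83154229  205.60109181] [-0.06  0.71  1.22  1.39 -0.66  1.49 -0.8 ]
[250.65110359 220.90975786]
[203.25 104.25  70.9 ] (np.float64(250.8125), np.float64(206.0625)) [ 496.  -423.9  170.5] [ 499.3 -425.2  180.5]
[179.25 138.75 102.4 ] (np.float64(244.8125), np.float64(214.6875)) [ 491.6 -417.9  170.5] [ 495.2 -419.6  180.5]
[200.25 162.75  72.55] (np.float64(250.0625), np.float64(220.6875)) [ 486.3 -419.7  170.5] [ 490.2 -421.2  180.5]
[201.75  78.75  70.9 ] (np.float64(250.4375), np.float64(199.6875)) [ 500.2 -425.3  170.5] [ 503.3 -426.5  180.5]
```

The circle fit agrees with the locked height of 170.5: centre (486.3,-419.7), bearing -119°. I'll confirm seating by touching the collar top with shut fingers.

play_rows:
  motion: "0 0.1 0 0 0; 0 0.1 0 0 0; 0 0.1 0 0 0; 0 0.1 0 -1 0; 0 0.1 0 -2 0; 0 0.1 0 -2.8 0; 0 0.1 0 -2.9 0; 0 0.1 0 -2.9 0; 0 0.1 0 -2.9 0"
  squeeze: 20

```text
time: 23.35
tool_pos: [486.0, -420.3, 178.1]
orientation: [3.09, -0.568, 0.001]
ft_force: [-0.5, 1.0, 0.4]
width: -0.1
grasp_force: 0.0
```

play_rows:
  motion: "0 0 0 -0.1 0; 0 0 0 -0.2 0; 0 0 0 -0.2 0; 0 0 0 -0.3 0; 0 0 0 -0.3 0"

```text
time: 23.85
tool_pos: [486.0, -420.1, 174.7]
orientation: [-3.09, 0.568, 0.0]
ft_force: [0.1, 0.4, -0.3]
width: -0.2
grasp_force: 0.0
```

play_rows:
  motion: "0 0 0 -0.1 0; 0 0 0 -0.15 0; 0 0 0 -0.2 0; 0 0 0 -0.2 0; 0 0 0 -0.2 0"

```text
time: 24.35
tool_pos: [486.0, -420.1, 172.8]
orientation: [-3.09, 0.568, -0.0]
ft_force: [-0.4, 0.1, -0.4]
width: -0.1
grasp_force: 0.0
```

play_rows:
  motion: "0 0 0 3 0; 0 -0.5 0 7 0; 0 -1 0 10 0; 0 -1 0 10 0; 0 -1 0 10 0; 0 -1 0 10 0"

```text
time: 24.95
tool_pos: [476.1, -419.6, 271.6]
orientation: [-3.089, 0.567, 0.001]
ft_force: [-0.4, -0.1, -0.5]
width: 0.3
grasp_force: 0.0
```

```bash
python3 -c "
from h import *
s=ctrl.get_state();print(s['time'],s['tool_pos'],s['ft_force'])
# did anything move: compare top views
a=cv2.imread('pics/top0.png');b=ctrl.camera('top')
d=cv2.absdiff(a,b).max(2)>50
n,_,st,ce=cv2.connectedComponentsWithStats(d.astype(np.uint8))
print([(st[i].tolist()) for i in range(1,n) if st[i,4]>15])
print(ctrl.sign_off())"
```

```text
24.95 [ 476.09740096 -419.58360873  271.59081566] [-0.38217419 -0.09109585 -0.4651171 ]
[[347, 166, 13, 8, 21], [324, 175, 21, 15, 89], [270, 201, 28, 21, 209], [308, 201, 21, 12, 73], [300, 204, 8, 10, 42], [288, 215, 15, 19, 95], [342, 219, 19, 26, 156], [253, 226, 9, 12, 48], [270, 232, 30, 17, 58], [212, 234, 20, 22, 90], [196, 243, 18, 9, 72], [328, 246, 18, 9, 29], [166, 255, 33, 11, 144], [316, 257, 16, 13, 91], [116, 278, 18, 9, 94], [123, 291, 40, 45, 772], [0, 297, 123, 87, 7345], [140, 307, 96, 38, 1434], [107, 345, 58, 39, 897], [65, 373, 12, 11, 88]]
the job is handed in; nothing more can be done
None
```

The job is handed in at 25.0 s: the crank is locked 14 slots (28 mm) up. By camera the rest is level with the pointer to about 1 mm, and a touch check confirmed the collar was fully down. I didn't recheck the die block or nearby items at the end.

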